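Slide a painted vase home against the drying stop

TASK

With the wooden pusher shoe, set its forked head behind the bare foot of the tall vase and, pushing low down, slide the vase upright along the bench squarely into the V-shaped rubber pad of the back stop, without the gripper or arm touching the fresh paint. Feel for the pad: press the vase gently home with about 9 N more than it takes to slide it, hold that for half a second and never press the pad with over 16 N. Then let go of the shoe, lying flat on the bench with its fork snug against the foot as a chock, the vase still resting against the pad, and leave the jar, bottle and dish alone.

Things in the scene. Friction and masses are not known exactly. Their poses are not given: they have to be found in the camera images.
- vase: tall narrow glazed vase, 255 mm high, 0.5 to 1 kg, standing on the bench; origin at the centre of its underside, z up. Its bare foot is a cylinder of 60 mm diameter, 45 mm high; above it the painted body swells to 82 mm diameter at 150 mm height, then narrows to a neck. It slides at roughly 3 to 7 N; pushed above the foot it tips.
- shoe: loose wooden pusher shoe, 0.25 kg, flat on the bench; origin at the underside below the centre of its grip block, x towards the fork, z up. Grip block 60 long (x), 26 wide (y), 60 mm high. A neck 26 wide, 16 mm high leads to the fork: two bars 40 mm long, 18 mm high, 77 mm across, a 110 degree V open towards +x, its notch 103 mm ahead of the origin.
- shoe_notch (a point): point of the shoe, 140 mm ahead of its origin along its x at its underside, where the axis of the vase's 60 mm foot stands when the foot is nested in the fork
- station: back stop fixed to the bench: steel rail foot 170 by 70 by 18 mm (50 to 220 mm along its x), on it a grey carriage up to 65 mm high carrying, in front (-x side), a black rubber V pad 87 mm across, 6 to 30 mm above the bench, open by 110 degrees towards -x. Origin on the bench on the V's centre line; x is the direction in which the vase is pushed in, z up.
- first_seat (a point): fixed point of the back stop, 30 mm from its origin towards -x, on the bench: where the vase's axis stands on first touching the pad if the carriage is set fully forward. The carriage is clamped anywhere from 0 to 30 mm farther along the station's x; its setting is not measured and must be felt. The pad is sprung, 2 N per mm, 10 mm of travel, then a hard stop.
- jar: bystander: glass jar with a white lid, 60 mm diameter, 70 mm high; origin at the centre of its underside
- square_bottle: bystander: square grey bottle with a red cap, 45 by 45 mm, 134 mm high; origin at the centre of its underside
- dish: bystander: low white porcelain dish, 80 mm diameter, 22 mm high; origin at the centre of its underside
There are look-alikes about, which are no part of the job. Leave any green look-alike of the vase alone.

How it is judged:
By the outcome, as a careful person would: the job done as asked, in the order asked, and still so for the second after the job is handed in, with the robot touching nothing.
It also fails if it takes over 59 s, if anything falls off the work surface, if the arm or the gripper's body presses on something with over 40 N, if the wrist force passes 120 N, or if a joint passes its speed limit or range.

ROBOT

A 7-joint arm with a two-finger parallel gripper is mounted at the origin on the work surface. World frame = base frame: x ahead of the robot, y to its left, z up, the work surface at z = 0. Lengths are in m, angles in rad, forces in N, time in s.
With the tool pointing down it reaches from about 0.4 to 0.85 m from the base axis. Payload 10.4 kg.
Tool frame: the origin (TCP) lies where the fingers leave the gripper's body, on its centre line; the fingertips stand 73 mm ahead of it and the grasp point (between the pads) lies 54 mm ahead of it (manip.nose_length is the distance from the TCP to the fingertips, in m); z points along the fingers, y is the line along which they close (so a half turn about z gives the same grasp; the last joint's range is limited). The gripper opens to 85 mm and grips with 20 to 120 N. Pads are 22 mm wide; open, the fingers measure 114 mm over their backs; the gripper's body (76 mm by 85 mm) begins 54 mm behind the grasp point. The pads swing forward as they close: fully open they stand 13 mm farther back than shut.
Start: joints at [1.192, 0.332, -0.065, 1.46, 0.022, 1.35, -0.088], TCP at [0.218, -0.586, 0.304] pointing down, gripper open.
Joint ranges: [-2.6, 2.6], [-0.5, 2.12], [-1.47, 1.34], [0.16, 2.42], [-1.27, 4.41], [0.06, 2.06], [-2.6, 2.6]. Speed limits (rad/s): [2.22, 2.22, 2.79, 2.79, 3.14, 3.14, 3.14].

INTERFACE

Orientations are given as a unit quaternion [x, y, z, w].
In Python, from workcell import manip gives the robot as it stands.
- The arm moves only by the tool carry_out, never from a script. Its arguments are lists of equal length, an entry for each row: "rot": the turn, a rotation vector about the tool's x, y, z in degrees, a list of three; "travel": the shift along the tool's x, y, z in mm, a list of three; "fingers": the opening in per cent of the stroke, from 0 (shut) to 100 (fully open). A call has 1 to 5 rows; each row is the pose to reach, as a shift and turn from the pose commanded when the call began, along the tool's axes at that moment; what a row does not reach only later rows make up. A row lasts 1/10 s, in which the tool goes at most 50 mm and 8.59 degrees, less where a joint would pass 70% of its speed; a pose out of reach is approached as far as the arm can. A call with a gripper value outside its range is refused whole. The fingers move at their own pace and stop on an object; the grip force is fixed at half the most. Time passes only in rows, so rows that repeat a pose let the fingers close. It gives the time, the measured TCP pose, the force, the opening and the grip force at its end, in the units of the state.
- manip.get_obs(): the state, without advancing time (a new reading comes with each control period).
- manip.grab_frame(name): name is "side" or "top"; returns a dict with "image" (384x512x3 uint8, blue, green, red), "fx", "fy", "cx", "cy" (pixels), "xyz" and "orientation" of the camera in the world. Camera axes: x right, y down, z forward; pixel columns grow to the right and rows downward; lengths in m; the calibration is good to about 2 mm. A picture is of the moment at which its call begins. There is no depth.
- manip.close_job(): hands the job in; it is judged then, once.
Trained networks look in a picture, given as the dict that the camera call returned (one of the last four; its "shot" number tells which), for a name from the list of things; names that differ only in an ending like _2 or _b are one class to them, and where a whole thing is asked for, a point or a joint stands for the part that bears it (a point fixed in the world has none). Each returns a list of dicts, best first, with "score" (0 to 1); they miss things now and then, are a little off and sometimes report something else, mostly with a low value. They report only what shows in the picture. A call takes as long as a camera call. They do not tell look-alikes from the thing itself.
- manip.outline_of(picture, query): "region" (384x512 bool, what is visible of it).
- manip.tip_of(picture, query): "at" ([x, y, z] in m, in world coordinates, good to about 4 mm: a listed point, or the origin of a listed thing).
The state is a dict: "t": time; "joints": joint angles; "dq": joint speeds; "effort": joint torques, N m; "tool_pos": TCP position; "eef_rot": TCP orientation; "force": force on the tool from outside, world axes, zero at the start; "torque": the same for the moment, N m; "width": finger opening in m; "grip_force": force on a finger pad.
Only numpy, scipy, OpenCV 4.12 (cv2) and the standard library are available. Lean on these libraries where they do the work, as an engineer would, in place of code of your own. Each camera call takes 0.05 s, during which the arm holds its last target. There are 200 camera calls.

## Working session

There is one attempt and no reset: what is moved stays moved. The work goes in short steps, Python scripts to look and compute and a tool call to move; the robot and the scene stay as the last step left them, time stands still between calls to the robot, and variables do not carry over. Pictures are saved under pics/ and viewed, at most 10 in all, crops included, and the job is handed in when it is done.

Besides the shell and the picture viewer there is one more tool, called after "Request:" in YAML: its name, and indented under it one key for each argument. carry_out: Moves the arm, as the interface text tells. Its arguments: {"type":"object","properties":{"rot":{"type":"array","items":{"type":"array","items":{"type":"number"}}},"travel":{"type":"array","items":{"type":"array","items":{"type":"number"}}},"fingers":{"type":"array","items":{"type":"number"}}},"required":["rot","travel","fingers"]}

```bash
mkdir -p pics
cat > h.py <<'E'
import numpy as np, cv2
from scipy.spatial.transform import Rotation as R
from workcell import manip
def ray(f,uv):
    d=np.array([(uv[0]-f["cx"])/f["fx"],(uv[1]-f["cy"])/f["fy"],1.])
    return np.array(f["xyz"]), R.from_quat(f["orientation"]).apply(d)
def onz(f,uv,z):
    o,d=ray(f,uv); return o+d*(z-o[2])/d[2]
def proj(f,p):
    q=R.from_quat(f["orientation"]).inv().apply(np.array(p)-f["xyz"])
    return np.array([f["fx"]*q[0]/q[2]+f["cx"],f["fy"]*q[1]/q[2]+f["cy"]])
E
python3 - <<'E'
from h import *
np.set_printoptions(precision=4,suppress=True)
o=manip.get_obs(); print({k:np.round(v,4) for k,v in o.items()})
ims=[]
for n in("top","side"):
    f=manip.grab_frame(n); ims.append(f["image"]); print(n,np.round(f["xyz"],3),np.round(R.from_quat(f["orientation"]).as_matrix(),3).tolist(),f["fx"])
    cv2.imwrite(f"pics/{n}0.png",cv2.resize(f["image"],(800,600)))
    for q in("vase","shoe","shoe_notch","station","first_seat","jar","square_bottle","dish"):
        for r in manip.tip_of(f,q)[:3]: print(q,np.round(r["at"],4),round(r["score"],2), proj(f,r["at"]).round(0))
E
```

```text
{'t': np.float64(0.0), 'joints': array([ 1.1924,  0.3329, -0.0647,  1.461 ,  0.0216,  1.3499, -0.0885]), 'dq': array([ 0.0012, -0.0007, -0.001 ,  0.0012,  0.0008, -0.0014,  0.0012]), 'effort': array([  0.0017, -62.5449,   0.0505, -39.16  ,   0.0164,   0.0099,
         0.    ]), 'tool_pos': array([ 0.2176, -0.5856,  0.3031]), 'eef_rot': array([ 0.9842,  0.1769, -0.0002, -0.0007]), 'force': array([-0.2085,  0.0118, -0.0038]), 'torque': array([-0.0519,  0.041 ,  0.0002]), 'grip_force': np.float64(0.0), 'width': np.float64(0.0853)}
top [ 0.441 -0.063  0.959] [[0.026, -0.99, 0.138], [-0.999, -0.029, -0.019], [0.023, -0.137, -0.99]] 372.0321726684593
vase [ 0.3594 -0.1034  0.0021] 0.77 [259. 278.]
vase [0.5085 0.1147 0.0014] 0.56 [175. 217.]
shoe [ 0.4317 -0.2724  0.0024] 0.56 [326. 251.]
shoe_notch [ 0.5695 -0.2922  0.0012] 0.7 [333. 198.]
station [0.5144 0.1434 0.0001] 0.57 [164. 214.]
station [0.5089 0.1159 0.0019] 0.41 [175. 216.]
first_seat [0.5115 0.1159 0.0055] 0.9 [175. 215.]
jar [ 0.6722  0.0063 -0.0008] 0.62 [220. 156.]
jar [ 0.4348 -0.2702 -0.0017] 0.41 [324. 250.]
square_bottle [0.6622 0.1297 0.0014] 0.67 [173. 158.]
dish [ 0.3579  0.1976 -0.0026] 0.69 [139. 276.]
side [0.534 0.72  0.783] [[-1.0, 0.006, 0.023], [-0.012, 0.694, -0.72], [-0.02, -0.72, -0.694]] 408.7292097742236
vase [ 0.3609 -0.1015  0.0016] 0.76 [323. 194.]
vase [ 0.495  -0.0527  0.0003] 0.57 [275. 207.]
vase [0.3596 0.1987 0.0017] 0.24 [339. 286.]
shoe [ 0.4266 -0.2731 -0.0015] 0.62 [295. 156.]
shoe_notch [ 0.5694 -0.2877  0.0022] 0.58 [249. 153.]
station [0.5087 0.1426 0.0023] 0.68 [272. 266.]
jar [0.6752 0.0078 0.0004] 0.87 [206. 224.]
square_bottle [0.6681 0.1284 0.0043] 0.67 [204. 261.]
dish [0.3598 0.1961 0.0005] 0.86 [339. 286.]
```

View pics/top0.png

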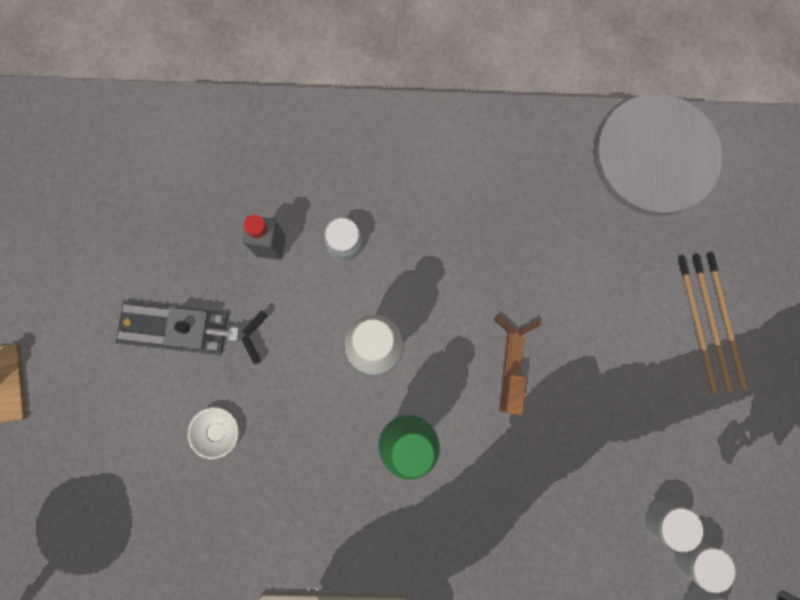

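View pics/side0.png

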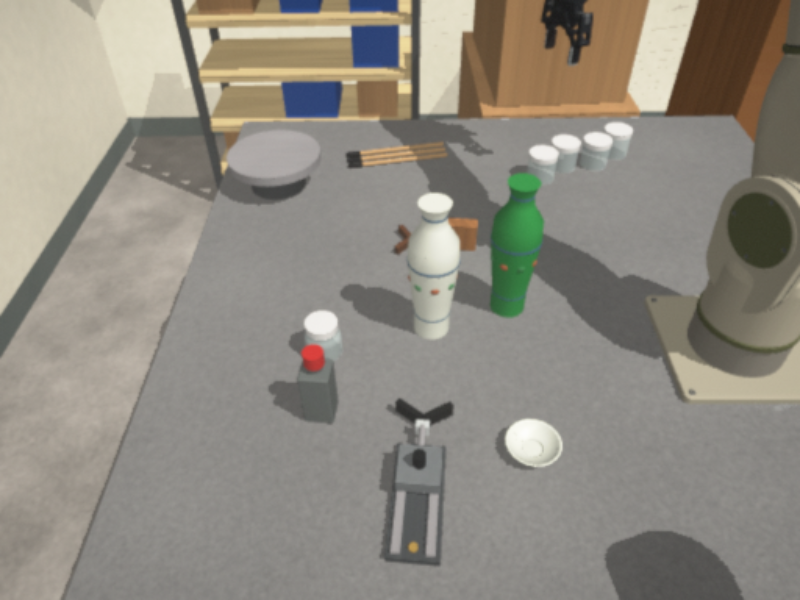

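Top view: station on the left (rail 120–230, V pad at about (250,335)), white vase at (373,345), green look-alike at (410,450), shoe at (513,370) with its fork up. The side view shows the white vase foot at (432,325) and the green one at (508,305). I'll refine from crops next.

Run:
```python
from h import *
np.set_printoptions(precision=4,suppress=True)
acc={}
for i in range(4):
  for n in("top","side"):
    f=manip.grab_frame(n)
    if i==0: 
        if n=="top": ft=f
        else: fs=f
    for q in("vase","shoe","shoe_notch","station","first_seat"):
        for r in manip.tip_of(f,q)[:3]:
            if r["score"]>.3: acc.setdefault((n,q),[]).append(r["at"][:2])
for k,v in acc.items(): print(k,np.round(v,4).tolist())
# composite: station crop (top), shoe crop (top), vase foot (side)
def c(im,x0,y0,w,h,s): return cv2.resize(im[y0:y0+h,x0:x0+w],(w*s,h*s),interpolation=cv2.INTER_CUBIC)
a=c(ft["image"],70,185,110,50,7)          # 770x350
b=c(ft["image"],310,195,45,75,3.3.__int__()+1) # 180x300 s4
b=cv2.resize(ft["image"][195:270,310:355],(150,250),interpolation=cv2.INTER_CUBIC)
d=cv2.resize(fs["image"][180:225,240:320],(440,250),interpolation=cv2.INTER_CUBIC)
W=np.zeros((600,770,3),np.uint8); W[:350]=a; W[350:,:150]=b; W[350:,170:610]=d
cv2.imwrite("pics/comp.png",W); 
np.save("ft.npy",ft,allow_pickle=True); np.save("fs.npy",fs,allow_pickle=True)
```

```text
('top', 'vase') [[0.3608, -0.104], [0.359, -0.1029], [0.361, -0.1041], [0.3595, -0.103], [0.4307, -0.2703]]
('top', 'shoe') [[0.4321, -0.2709], [0.4314, -0.27], [0.5688, -0.2923], [0.4314, -0.2733]]
('top', 'shoe_notch') [[0.5679, -0.2905], [0.5694, -0.2917], [0.5692, -0.2916], [0.5723, -0.2879]]
('top', 'station') [[0.5152, 0.149], [0.5139, 0.1448], [0.5706, -0.2901], [0.5126, 0.1453], [0.5143, 0.146]]
('top', 'first_seat') [[0.5071, 0.1164], [0.509, 0.1145], [0.5086, 0.1159], [0.434, -0.2722], [0.5101, 0.1163]]
('side', 'vase') [[0.362, -0.0995], [0.4909, -0.0533], [0.4951, -0.0495], [0.3566, -0.0993], [0.3619, -0.0938], [0.4943, -0.0521], [0.4939, -0.0518], [0.36, -0.1006], [0.3585, 0.1955]]
('side', 'shoe') [[0.4285, -0.2716], [0.6709, 0.1269], [0.4269, -0.2743], [0.426, -0.2734]]
('side', 'shoe_notch') [[0.5694, -0.2885], [0.3594, 0.198], [0.4952, -0.0515], [0.5107, 0.1424], [0.5717, -0.2889], [0.5743, -0.2877], [0.5676, -0.2866]]
('side', 'station') [[0.5077, 0.1424], [0.4934, -0.052], [0.5096, 0.1441]]
('side', 'first_seat') [[0.5065, 0.1186], [0.5102, 0.1179], [0.506, 0.1161], [0.5096, 0.1159], [0.5737, -0.2854]]
```

View pics/comp.png

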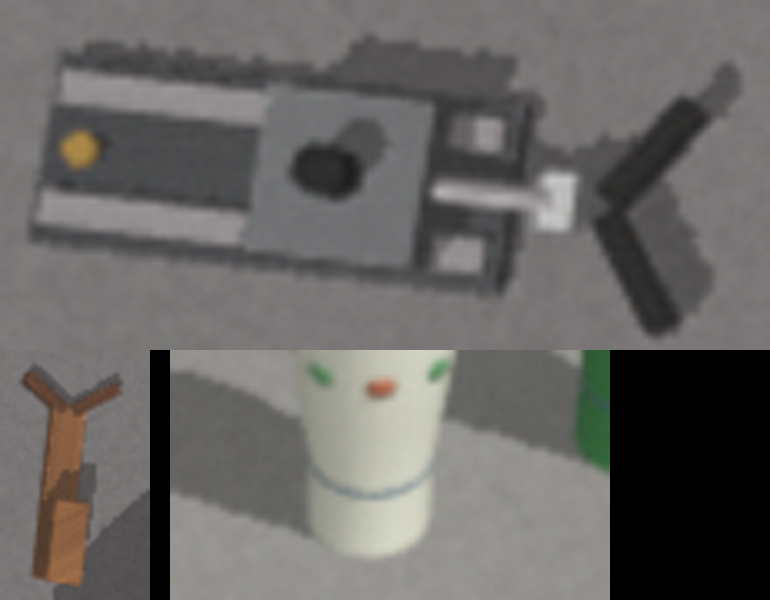

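Run:
```python
from h import *
np.set_printoptions(precision=4,suppress=True)
ft=np.load("ft.npy",allow_pickle=True).item(); fs=np.load("fs.npy",allow_pickle=True).item()
P=lambda x,y,s,ox,oy:((x+.5)/s+ox-.5,(y+.5)/s+oy-.5)
c=np.array([onz(ft,P(x,y,7,70,185),.018)[:2] for x,y in[(62,52),(538,98),(500,293),(30,240)]])
print(c, np.linalg.norm(c[0]-c[1]),np.linalg.norm(c[1]-c[2]))
front=(c[1]+c[2])/2; back=(c[0]+c[3])/2
d=back-front; d/=np.linalg.norm(d); d1=c[0]-c[1]; d2=c[3]-c[2]
print("dir",d,[np.degrees(np.arctan2(*v[::-1])) for v in(d,d1,d2)],"origin from rail",front-.05*d, back-.22*d)
s=5.5;sy=250/45
near=onz(fs,((371-170+.5)/s+239.5,(208+.5)/sy+179.5),0)[:2]
L=onz(fs,((308-170)/s+239.5,(180)/sy+179.5),.01)[:2]
cam=np.array(fs["xyz"])[:2]; u=near-cam;u/=np.linalg.norm(u); print("vase side",near+.03*u)
for v in manip.outline_of(manip.grab_frame("top"),"vase")[:3]: 
    m=v["region"]; ys,xs=np.nonzero(m); print(v["score"],xs.min(),xs.max(),ys.min(),ys.max())
# vase lip circle top in top view (800 scale: centre 373,340)
print("vase lip centre @.255", onz(ft,((373)/1.5625-.2,340/1.5625-.2),.255))
f=ft
for (x,y) in[(52,150),(90,154),(82,235),(46,230)]: print(onz(f,P(x,y,10/3,310,195),.06)[:2])
```

```text
[[0.563  0.3587]
 [0.5512 0.1868]
 [0.4805 0.1957]
 [0.4949 0.3639]] 0.17231881949086744 0.0712249113436302
dir [0.0766 0.9971] [np.float64(85.60963982656307), np.float64(86.08093585827947), np.float64(85.12854571879605)] origin from rail [0.512  0.1414] [0.5121 0.142 ]
vase side [ 0.4919 -0.0465]
0.81 220 258 202 240
0.81 242 282 265 305
vase lip centre @.255 [ 0.4926 -0.0516  0.255 ]
[ 0.459  -0.2591]
[ 0.4569 -0.2867]
[ 0.3991 -0.2806]
[ 0.402  -0.2547]
```

```bash
cat >> h.py <<'E'
def go(x,y,z,yaw,obs=None):
    o=obs or manip.get_obs(); r=R.from_quat(o["eef_rot"]); p=np.array(o["tool_pos"])
    a=np.radians(yaw); X=[np.cos(a),np.sin(a),0]; Z=[0,0,-1]; Y=np.cross(Z,X)
    g=R.from_matrix(np.array([X,Y,Z]).T)
    print("travel",(r.inv().apply(np.array([x,y,z])-p)*1000).round(1).tolist(),"rot",np.degrees((r.inv()*g).as_rotvec()).round(2).tolist())
def st():
    o=manip.get_obs(); m=R.from_quat(o["eef_rot"]).as_matrix()
    print("t",round(o["t"],2),"p",np.round(o["tool_pos"],4),"yaw",np.degrees(np.arctan2(m[1,0],m[0,0])).round(2),"z",m[:,2].round(3),"F",np.round(o["force"],2),"w",round(o["width"],4),"g",round(o["grip_force"],1),"q",np.round(o["joints"],2))
    return o
E
python3 - <<'E'
from h import *
st(); go(.4294,-.271,.20,-6.3)
E
```

```text
t 3.4 p [ 0.2177 -0.5859  0.3039] yaw 20.38 z [ 0. -0. -1.] F [ 0.33  0.06 -0.55] w 0.0853 g 0.0 q [ 1.19  0.33 -0.06  1.46  0.02  1.35 -0.09]
travel [308.1, -221.4, 103.9] rot [0.0, -0.0, 26.68]
```

Request:
carry_out:
  rot:
    - [0,0,7]
    - [0,0,14]
    - [0,0,20]
    - [0,0,26.7]
    - [0,0,26.7]
  travel:
    - [40,-28,10]
    - [80,-57,25]
    - [120,-86,40]
    - [160,-115,55]
    - [200,-144,70]
  fingers: [100,100,100,100,100]

```text
t: 3.9
tool_pos: [0.3523, -0.3847, 0.2355]
eef_rot: [0.998, -0.057, 0.0, 0.0]
force: [0.5, -1.0, -0.1]
width: 0.0852
grip_force: 0.0
```

```bash
python3 -c "
from h import *
st(); go(.4294,-.271,.20,-6.3)"
```

```text
t 3.9 p [ 0.3523 -0.3847  0.2355] yaw -6.56 z [ 0.    -0.001 -1.   ] F [ 0.48 -0.96 -0.1 ] w 0.0852 g 0.0 q [ 0.9   0.16 -0.17  1.82  0.03  1.16 -0.97]
travel [63.5, -121.8, 35.5] rot [0.04, -0.03, -0.26]
```

Request:
carry_out:
  rot:
    - [0,0,0]
    - [0,0,0]
    - [0,0,0]
    - [0,0,0]
    - [0,0,0]
  travel:
    - [20,-40,12]
    - [42,-80,24]
    - [62,-119,34]
    - [62,-119,34]
    - [62,-119,34]
  fingers: [100,100,100,100,100]

```text
t: 4.4
tool_pos: [0.4267, -0.2743, 0.2018]
eef_rot: [0.999, -0.054, -0.0, 0.0]
force: [0.1, -0.7, 0.3]
width: 0.0854
grip_force: 0.0
```

Run:
```python
from h import *
st(); go(.4294,-.271,.099,-6.3)
f=manip.grab_frame("top"); g=manip.grab_frame("side")
cv2.imwrite("pics/hov.png",np.hstack([cv2.resize(g["image"][:,100:],(480,448)),cv2.resize(f["image"][150:330,250:400],(320,384),interpolation=cv2.INTER_CUBIC)[:448].repeat(1,0) if False else cv2.resize(f["image"][150:325,255:380],(320,448))]))
```

```text
t 4.4 p [ 0.4267 -0.2743  0.2018] yaw -6.18 z [-0. -0. -1.] F [ 0.08 -0.67  0.3 ] w 0.0854 g 0.0 q [ 0.73  0.18 -0.27  1.88  0.05  1.09 -1.24]
travel [2.4, -3.5, 102.8] rot [0.0, 0.01, 0.12]
```

View pics/hov.png

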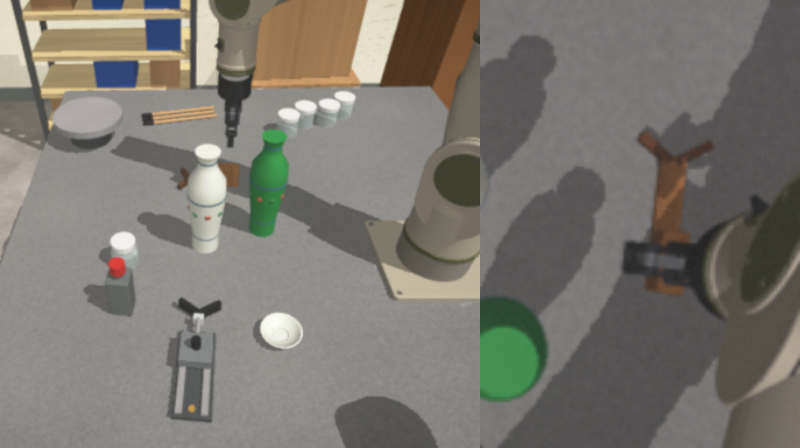

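The gripper is over the grip block, and the wrist sits high (about 0.3 m above the fingertips), so it should clear the green vase. I'll descend.

Request:
carry_out:
  rot:
    - [0,0,0]
    - [0,0,0]
    - [0,0,0]
    - [0,0,0]
    - [0,0,0]
  travel:
    - [1,-1,30]
    - [1,-1,60]
    - [1,-1,85]
    - [1,-1,100]
    - [1,-1,102]
  fingers: [100,100,100,100,100]

```text
t: 5.0
tool_pos: [0.4258, -0.275, 0.0982]
eef_rot: [0.998, -0.056, -0.001, -0.0]
force: [-0.4, 0.5, 0.3]
width: 0.0854
grip_force: 0.0
```

```bash
python3 -c "
from h import *
st(); go(.4294,-.271,.099,-6.3)"
```

```text
t 5.0 p [ 0.4258 -0.275   0.0982] yaw -6.45 z [-0.003  0.001 -1.   ] F [-0.38  0.49  0.32] w 0.0854 g 0.0 q [ 0.72  0.32 -0.26  1.96  0.11  0.88 -1.28]
travel [3.2, -4.4, -0.8] rot [-0.05, 0.16, -0.15]
```

Request:
carry_out:
  rot:
    - [0,0,0]
    - [0,0,0]
    - [0,0,0]
    - [0,0,0]
    - [0,0,0]
  travel:
    - [3,-4,0]
    - [3,-4,0]
    - [3,-4,0]
    - [3,-4,0]
    - [3,-4,0]
  fingers: [100,100,0,0,0]

```text
t: 5.5
tool_pos: [0.4309, -0.2707, 0.1003]
eef_rot: [0.998, -0.055, 0.0, 0.0]
force: [0.5, 0.6, -0.1]
width: 0.0439
grip_force: 0.0
```

Request:
carry_out:
  rot:
    - [0,0,0]
    - [0,0,0]
    - [0,0,0]
    - [0,0,0]
    - [0,0,0]
  travel:
    - [0,0,0]
    - [0,0,0]
    - [0,0,0]
    - [0,0,0]
    - [0,0,0]
  fingers: [0,0,0,0,0]

```text
t: 6.0
tool_pos: [0.431, -0.2707, 0.1002]
eef_rot: [0.998, -0.055, 0.0, 0.0]
force: [-1.3, -0.2, 5.6]
width: 0.0254
grip_force: 59.8
```

```bash
python3 -c "
from h import *
st()"
```

```text
t 6.0 p [ 0.431  -0.2707  0.1002] yaw -6.32 z [ 0.    -0.001 -1.   ] F [-1.26 -0.22  5.61] w 0.0254 g 59.8 q [ 0.71  0.31 -0.27  1.96  0.11  0.88 -1.3 ]
```

```bash
python3 -c "
from h import *
go(.480,-.228,.130,85.6)"
```

```text
travel [44.0, -47.8, -29.8] rot [0.04, -0.0, -91.92]
```

Request:
carry_out:
  rot:
    - [0,0,0]
    - [0,0,0]
    - [0,0,-8]
    - [0,0,-16]
    - [0,0,-24]
  travel:
    - [0,0,-15]
    - [0,0,-30]
    - [15,-16,-30]
    - [30,-32,-30]
    - [44,-48,-30]
  fingers: [0,0,0,0,0]

```text
t: 6.5
tool_pos: [0.48, -0.2269, 0.1294]
eef_rot: [0.988, 0.156, -0.0, -0.0]
force: [-0.2, -0.2, -1.9]
width: 0.0254
grip_force: 59.3
```

Request:
carry_out:
  rot:
    - [0,0,-8]
    - [0,0,-16]
    - [0,0,-24]
    - [0,0,-32]
    - [0,0,-40]
  travel:
    - [0,0,0]
    - [0,0,0]
    - [0,0,0]
    - [0,0,0]
    - [0,0,0]
  fingers: [0,0,0,0,0]

```text
t: 7.0
tool_pos: [0.4794, -0.2273, 0.1291]
eef_rot: [0.875, 0.485, -0.0, -0.001]
force: [-0.2, -0.8, -2.5]
width: 0.0252
grip_force: 59.3
```

Request:
carry_out:
  rot:
    - [0,0,-8]
    - [0,0,-16]
    - [0,0,-24]
    - [0,0,-28]
    - [0,0,-28]
  travel:
    - [0,0,0]
    - [0,0,0]
    - [0,0,0]
    - [0,0,0]
    - [0,0,0]
  fingers: [0,0,0,0,0]

```text
t: 7.5
tool_pos: [0.4794, -0.2274, 0.1292]
eef_rot: [0.733, 0.68, -0.0, -0.001]
force: [-0.0, -0.3, -3.2]
width: 0.0251
grip_force: 59.3
```

Run:
```python
from h import *
st(); go(.480,-.228,.130,85.6)
f=manip.grab_frame("top"); g=manip.grab_frame("side")
for q in("shoe","shoe_notch","vase"):
  for n,k in(("t",f),("s",g)):
    for r in manip.tip_of(k,q)[:2]: print(n,q,np.round(r["at"],4),round(r["score"],2))
cv2.imwrite("pics/rot.png",np.hstack([cv2.resize(g["image"][40:240,200:360],(400,500)),cv2.resize(f["image"][160:310,205:325],(400,500))]))
```

```text
t 7.5 p [ 0.4794 -0.2274  0.1292] yaw 85.74 z [-0.001  0.001 -1.   ] F [-0.05 -0.32 -3.18] w 0.0251 g 59.3 q [ 0.83  0.35 -0.55  1.87  0.22  0.98  0.11]
travel [-0.5, 0.7, -0.8] rot [-0.06, -0.03, 0.14]
s shoe [ 0.4928 -0.0503  0.0018] 0.22
t shoe_notch [ 0.4928 -0.0916  0.0308] 0.61
t vase [ 0.3571 -0.1041  0.002 ] 0.72
s vase [ 0.4939 -0.0511  0.002 ] 0.83
s vase [ 0.3579 -0.1047  0.0024] 0.7
```

View pics/rot.png

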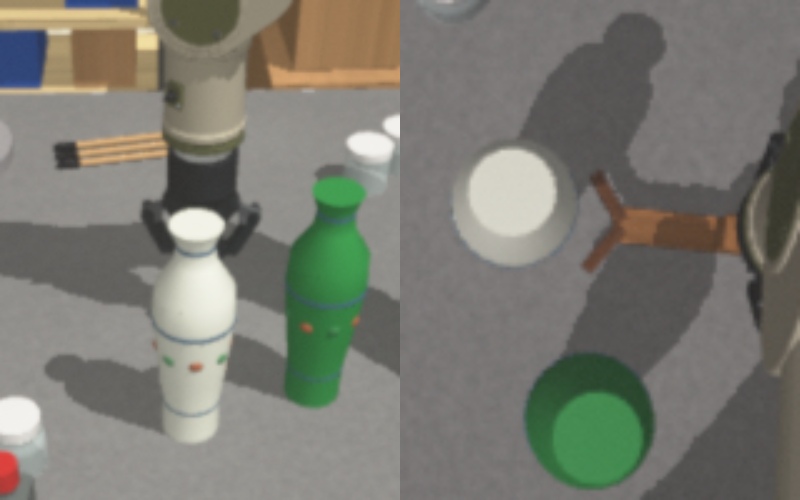

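The side view shows the fork behind the white vase's foot line and clear of the green one. In the top view the fork apex is at (620,230), aimed at the vase foot. Next I'll lower and approach.

Request:
carry_out:
  rot:
    - [0,0,0]
    - [0,0,0]
    - [0,0,0]
    - [0,0,0]
    - [0,0,0]
  travel:
    - [0,0,12]
    - [0,0,22]
    - [0,0,27]
    - [0,0,28.5]
    - [0,0,28.5]
  fingers: [0,0,0,0,0]

```text
t: 8.4
tool_pos: [0.4798, -0.2275, 0.101]
eef_rot: [0.733, 0.68, -0.0, -0.0]
force: [0.1, -0.3, -1.9]
width: 0.0249
grip_force: 59.3
```

```bash
python3 -c "
from h import *
st(); go(.4823,-.190,.1010,85.6)"
```

```text
t 8.4 p [ 0.4798 -0.2275  0.101 ] yaw 85.69 z [-0.  0. -1.] F [ 0.11 -0.34 -1.92] w 0.0249 g 59.3 q [ 0.82  0.4  -0.54  1.89  0.25  0.92  0.09]
travel [37.5, -0.3, 0.0] rot [-0.02, -0.02, 0.09]
```

Request:
carry_out:
  rot:
    - [0,0,0]
    - [0,0,0]
    - [0,0,0]
    - [0,0,0]
    - [0,0,0]
  travel:
    - [6,0,0]
    - [12,0,0]
    - [18,0,0]
    - [24,0,0]
    - [27,0,0]
  fingers: [0,0,0,0,0]

```text
t: 8.9
tool_pos: [0.482, -0.1997, 0.1014]
eef_rot: [0.733, 0.68, 0.0, 0.0]
force: [0.0, -0.2, -2.8]
width: 0.0252
grip_force: 59.3
```

Request:
carry_out:
  rot:
    - [0,0,0]
    - [0,0,0]
    - [0,0,0]
    - [0,0,0]
    - [0,0,0]
  travel:
    - [2,0,0]
    - [4,0,0]
    - [6,0,0]
    - [8,0,0]
    - [10,0,0]
  fingers: [0,0,0,0,0]

```text
t: 9.4
tool_pos: [0.4826, -0.1906, 0.1013]
eef_rot: [0.733, 0.68, -0.0, 0.0]
force: [-0.3, 0.3, -2.6]
width: 0.0251
grip_force: 59.3
```

Request:
carry_out:
  rot:
    - [0,0,0]
    - [0,0,0]
    - [0,0,0]
    - [0,0,0]
    - [0,0,0]
  travel:
    - [2,0,0]
    - [4,0,0]
    - [6,0,0]
    - [8,0,0]
    - [10,0,0]
  fingers: [0,0,0,0,0]

```text
t: 9.9
tool_pos: [0.4835, -0.1807, 0.1014]
eef_rot: [0.733, 0.68, 0.0, 0.0]
force: [0.1, -2.7, -2.6]
width: 0.025
grip_force: 59.3
```

Run:
```python
from h import *
st()
f=manip.grab_frame("top"); g=manip.grab_frame("side")
for q in("shoe_notch","vase"):
  for n,k in(("t",f),("s",g)):
    for r in manip.tip_of(k,q)[:2]: print(n,q,np.round(r["at"],4),round(r["score"],2))
cv2.imwrite("pics/nest.png",np.hstack([cv2.resize(g["image"][120:240,230:326],(400,500)),cv2.resize(f["image"][160:310,205:325],(400,500))]))
```

```text
t 9.9 p [ 0.4835 -0.1807  0.1014] yaw 85.67 z [ 0. -0. -1.] F [ 0.1  -2.72 -2.58] w 0.025 g 59.3 q [ 0.76  0.37 -0.56  1.93  0.25  0.91  0.  ]
t shoe_notch [0.6646 0.1286 0.0021] 0.41
s shoe_notch [ 0.4972 -0.0422  0.0063] 0.45
t vase [ 0.357  -0.1048  0.0043] 0.68
s vase [ 0.3583 -0.0978  0.0029] 0.78
s vase [ 0.4948 -0.0402  0.0035] 0.75
```

View pics/nest.png

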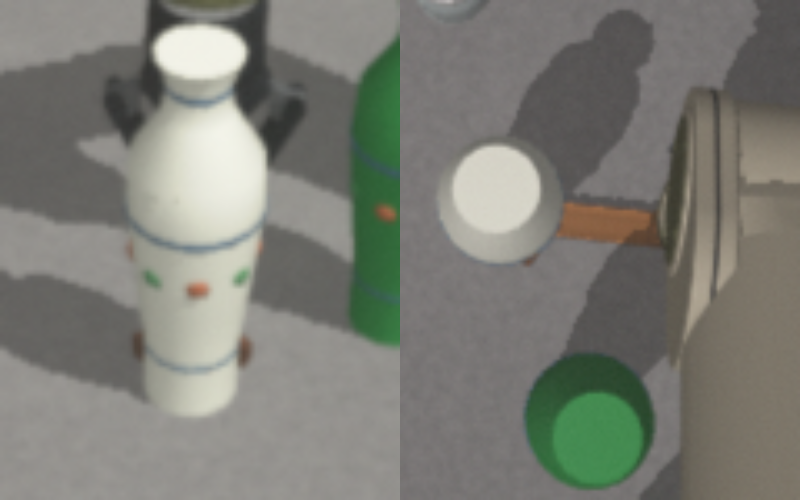

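The vase is upright and nested, with the fork tips even on both sides of the foot at (140,345) and (245,350) in the side crop. Now I'll slide it, shifting about 3.5 mm sideways onto the pad's centre line.

Request:
carry_out:
  rot:
    - [0,0,0]
    - [0,0,0]
    - [0,0,0]
    - [0,0,0]
    - [0,0,0]
  travel:
    - [4,0,0]
    - [9,0.3,0]
    - [14,0.5,0]
    - [19,0.7,0]
    - [24,0.9,0]
  fingers: [0,0,0,0,0]

```text
t: 10.7
tool_pos: [0.4861, -0.1563, 0.1013]
eef_rot: [0.733, 0.68, -0.0, 0.0]
force: [-0.7, -4.2, -1.9]
width: 0.0253
grip_force: 59.4
```

Request:
carry_out:
  rot:
    - [0,0,0]
    - [0,0,0]
    - [0,0,0]
    - [0,0,0]
    - [0,0,0]
  travel:
    - [5,0.2,0]
    - [10,0.4,0]
    - [15,0.5,0]
    - [20,0.7,0]
    - [25,0.9,0]
  fingers: [0,0,0,0,0]

```text
t: 11.2
tool_pos: [0.4889, -0.1316, 0.1013]
eef_rot: [0.733, 0.68, -0.0, 0.0]
force: [0.2, -4.1, -1.1]
width: 0.0255
grip_force: 59.4
```

Run:
```python
from h import *
st()
f=manip.grab_frame("top"); g=manip.grab_frame("side")
for q in("vase","first_seat"):
  for n,k in(("t",f),("s",g)):
    for r in manip.tip_of(k,q)[:2]: print(n,q,np.round(r["at"],4),round(r["score"],2))
```

```text
t 11.2 p [ 0.4889 -0.1316  0.1013] yaw 85.69 z [-0. -0. -1.] F [ 0.17 -4.07 -1.07] w 0.0255 g 59.4 q [ 0.69  0.36 -0.59  1.95  0.25  0.91 -0.1 ]
t vase [ 0.3606 -0.102   0.0039] 0.7
t vase [5.013e-01 6.700e-03 5.000e-04] 0.63
s vase [ 0.3589 -0.1011  0.0016] 0.75
t first_seat [0.5086 0.1149 0.0062] 0.81
s first_seat [0.5089 0.1205 0.0015] 0.76
```

Request:
carry_out:
  rot:
    - [0,0,0]
    - [0,0,0]
    - [0,0,0]
    - [0,0,0]
    - [0,0,0]
  travel:
    - [5,0.1,0]
    - [10,0.2,0]
    - [15,0.4,0]
    - [20,0.5,0]
    - [25,0.6,0]
  fingers: [0,0,0,0,0]

```text
t: 12.0
tool_pos: [0.4914, -0.1066, 0.1013]
eef_rot: [0.733, 0.68, -0.0, 0.0]
force: [-0.1, -3.8, -2.5]
width: 0.0255
grip_force: 59.4
```

Request:
carry_out:
  rot:
    - [0,0,0]
    - [0,0,0]
    - [0,0,0]
    - [0,0,0]
    - [0,0,0]
  travel:
    - [5,0.1,0]
    - [10,0.2,0]
    - [15,0.4,0]
    - [20,0.5,0]
    - [25,0.6,0]
  fingers: [0,0,0,0,0]

```text
t: 12.5
tool_pos: [0.4938, -0.0818, 0.1013]
eef_rot: [0.733, 0.68, -0.0, 0.0]
force: [-0.2, -2.7, -2.3]
width: 0.0254
grip_force: 59.4
```

Request:
carry_out:
  rot:
    - [0,0,0]
    - [0,0,0]
    - [0,0,0]
    - [0,0,0]
    - [0,0,0]
  travel:
    - [5,0,0]
    - [10,0,0]
    - [15,0,0]
    - [19,0,0]
    - [22,0,0]
  fingers: [0,0,0,0,0]

```text
t: 13.0
tool_pos: [0.4955, -0.0598, 0.1013]
eef_rot: [0.733, 0.68, -0.0, 0.0]
force: [0.5, -3.2, -2.8]
width: 0.0253
grip_force: 59.4
```

Run:
```python
from h import *
st()
f=manip.grab_frame("top"); g=manip.grab_frame("side")
for q in("vase","shoe_notch"):
  for n,k in(("t",f),("s",g)):
    for r in manip.tip_of(k,q)[:2]: print(n,q,np.round(r["at"],4),round(r["score"],2))
cv2.imwrite("pics/slide.png",np.hstack([cv2.resize(g["image"][150:290,225:337],(400,500)),cv2.resize(f["image"][150:300,125:245],(400,500))]))
```

```text
t 13.0 p [ 0.4955 -0.0598  0.1013] yaw 85.7 z [-0. -0. -1.] F [ 0.49 -3.21 -2.77] w 0.0253 g 59.4 q [ 0.58  0.35 -0.62  1.97  0.26  0.9  -0.25]
t vase [ 0.5103  0.0791 -0.002 ] 0.7
s vase [0.5076 0.0771 0.0008] 0.68
s vase [ 0.3585 -0.0975  0.002 ] 0.63
t shoe_notch [0.5076 0.0759 0.002 ] 0.48
s shoe_notch [5.056e-01 1.471e-01 2.000e-04] 0.55
s shoe_notch [0.5121 0.0775 0.0032] 0.43
```

View pics/slide.png

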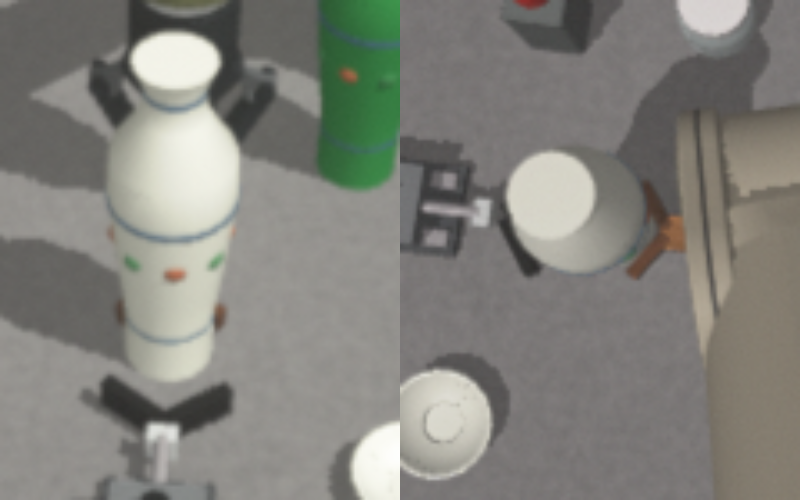

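Vase upright and in line: foot centre at (168,365) and V centre at (165,410) in the side crop. Now I'll approach the pad slowly.

Request:
carry_out:
  rot:
    - [0,0,0]
    - [0,0,0]
    - [0,0,0]
    - [0,0,0]
    - [0,0,0]
  travel:
    - [5,0,0]
    - [10,0,0]
    - [15,0,0]
    - [20,0,0]
    - [24,0,0]
  fingers: [0,0,0,0,0]

```text
t: 13.8
tool_pos: [0.4973, -0.0358, 0.1013]
eef_rot: [0.733, 0.68, -0.0, 0.0]
force: [-1.8, -2.8, -2.3]
width: 0.0251
grip_force: 59.3
```

Request:
carry_out:
  rot:
    - [0,0,0]
    - [0,0,0]
    - [0,0,0]
    - [0,0,0]
    - [0,0,0]
  travel:
    - [1,0,0]
    - [2,0,0]
    - [3,0,0]
    - [4,0,0]
    - [5,0,0]
  fingers: [0,0,0,0,0]

```text
t: 14.3
tool_pos: [0.4977, -0.0314, 0.1013]
eef_rot: [0.733, 0.68, -0.0, 0.0]
force: [0.1, -2.2, -1.9]
width: 0.0256
grip_force: 59.3
```

Request:
carry_out:
  rot:
    - [0,0,0]
    - [0,0,0]
    - [0,0,0]
  travel:
    - [1,0,0]
    - [2,0,0]
    - [3,0,0]
  fingers: [0,0,0]

```text
t: 14.6
tool_pos: [0.4979, -0.0283, 0.1013]
eef_rot: [0.733, 0.68, 0.0, 0.0]
force: [-0.3, -3.4, -1.7]
width: 0.0256
grip_force: 59.3
```

Request:
carry_out:
  rot:
    - [0,0,0]
    - [0,0,0]
    - [0,0,0]
  travel:
    - [1,0,0]
    - [2,0,0]
    - [3,0,0]
  fingers: [0,0,0]

```text
t: 14.9
tool_pos: [0.4981, -0.0253, 0.1013]
eef_rot: [0.733, 0.68, 0.0, 0.0]
force: [0.6, -4.8, -1.6]
width: 0.0251
grip_force: 59.3
```

Request:
carry_out:
  rot:
    - [0,0,0]
    - [0,0,0]
  travel:
    - [1,0,0]
    - [2,0,0]
  fingers: [0,0]

```text
t: 15.1
tool_pos: [0.4982, -0.0233, 0.1013]
eef_rot: [0.733, 0.68, -0.0, 0.0]
force: [-1.2, -2.8, -2.2]
width: 0.0251
grip_force: 59.3
```

Request:
carry_out:
  rot:
    - [0,0,0]
    - [0,0,0]
    - [0,0,0]
  travel:
    - [1,0,0]
    - [2,0,0]
    - [3,0,0]
  fingers: [0,0,0]

```text
t: 15.4
tool_pos: [0.4985, -0.0205, 0.1013]
eef_rot: [0.733, 0.68, -0.0, 0.0]
force: [-0.9, -5.6, -1.6]
width: 0.0248
grip_force: 59.3
```

Request:
carry_out:
  rot:
    - [0,0,0]
    - [0,0,0]
  travel:
    - [1,0,0]
    - [2,0,0]
  fingers: [0,0]

```text
t: 15.6
tool_pos: [0.4986, -0.0193, 0.1014]
eef_rot: [0.733, 0.68, -0.001, 0.0]
force: [-2.2, -8.7, 0.9]
width: 0.0254
grip_force: 59.4
```

Request:
carry_out:
  rot:
    - [0,0,0]
    - [0,0,0]
  travel:
    - [0,0,0]
    - [0,0,0]
  fingers: [0,0]

```text
t: 15.8
tool_pos: [0.4985, -0.0192, 0.1014]
eef_rot: [0.733, 0.68, -0.001, 0.0]
force: [-2.3, -7.2, -0.3]
width: 0.0251
grip_force: 59.4
```

Request:
carry_out:
  rot:
    - [0,0,0]
  travel:
    - [0,0,0]
  fingers: [0]

```text
t: 15.9
tool_pos: [0.4985, -0.0192, 0.1013]
eef_rot: [0.733, 0.68, -0.001, 0.0]
force: [-1.1, -6.6, -1.3]
width: 0.0252
grip_force: 59.4
```

Request:
carry_out:
  rot:
    - [0,0,0]
    - [0,0,0]
    - [0,0,0]
  travel:
    - [0.7,-0.4,0]
    - [1.5,-0.7,0]
    - [1.5,-0.7,0]
  fingers: [0,0,0]

```text
t: 16.2
tool_pos: [0.4982, -0.0182, 0.1015]
eef_rot: [0.734, 0.679, -0.001, 0.001]
force: [-1.1, -8.7, -0.6]
width: 0.0255
grip_force: 59.6
```

Request:
carry_out:
  rot:
    - [0,0,0]
  travel:
    - [0,0,0]
  fingers: [0]

```text
t: 16.3
tool_pos: [0.4981, -0.0182, 0.1015]
eef_rot: [0.734, 0.679, -0.001, 0.001]
force: [0.5, -9.6, -0.5]
width: 0.0252
grip_force: 59.6
```

Request:
carry_out:
  rot:
    - [0,0,0]
    - [0,0,0]
    - [0,0,0]
  travel:
    - [1,0,0]
    - [2,0,0]
    - [2,0,0]
  fingers: [0,0,0]

```text
t: 16.6
tool_pos: [0.4982, -0.0169, 0.1015]
eef_rot: [0.734, 0.679, -0.001, 0.001]
force: [-1.5, -11.3, 1.8]
width: 0.0251
grip_force: 59.7
```

Request:
carry_out:
  rot:
    - [0,0,0]
  travel:
    - [0,0,0]
  fingers: [0]

```text
t: 16.7
tool_pos: [0.4982, -0.0169, 0.1015]
eef_rot: [0.734, 0.679, -0.001, 0.001]
force: [-1.5, -11.8, 1.4]
width: 0.0256
grip_force: 59.7
```

Request:
carry_out:
  rot:
    - [0,0,0]
  travel:
    - [0,0,0]
  fingers: [0]

```text
t: 16.8
tool_pos: [0.4982, -0.0169, 0.1015]
eef_rot: [0.734, 0.679, -0.001, 0.001]
force: [-1.6, -12.1, 0.4]
width: 0.0253
grip_force: 59.7
```

Request:
carry_out:
  rot:
    - [0,0,0]
    - [0,0,0]
    - [0,0,0]
    - [0,0,0]
    - [0,0,0]
  travel:
    - [0.5,-0.3,0]
    - [0.5,-0.3,0]
    - [0.5,-0.3,0]
    - [0.5,-0.3,0]
    - [0.5,-0.3,0]
  fingers: [0,0,0,0,0]

```text
t: 17.3
tool_pos: [0.498, -0.0167, 0.1015]
eef_rot: [0.734, 0.679, -0.001, 0.001]
force: [-0.8, -12.1, 1.5]
width: 0.0255
grip_force: 59.8
```

Request:
carry_out:
  rot:
    - [0,0,0]
    - [0,0,0]
    - [0,0,0]
  travel:
    - [0,0,0]
    - [0,0,0]
    - [0,0,0]
  fingers: [0,0,0]

```text
t: 17.6
tool_pos: [0.498, -0.0167, 0.1015]
eef_rot: [0.734, 0.679, -0.001, 0.001]
force: [-1.2, -12.0, 1.4]
width: 0.0252
grip_force: 59.8
```

Run:
```python
from h import *
F=[]
st()
for i in range(4):
    f=manip.grab_frame("side"); F.append(manip.get_obs()["force"])
print(np.mean(F,0),np.std(F,0))
for r in manip.tip_of(f,"vase")[:2]: print(np.round(r["at"],4),round(r["score"],2))
cv2.imwrite("pics/press.png",cv2.resize(f["image"][150:290,225:337],(400,500)))
```

```text
t 17.6 p [ 0.498  -0.0167  0.1015] yaw 85.55 z [-0.    -0.003 -1.   ] F [ -1.19 -11.97   1.38] w 0.0252 g 59.8 q [ 0.51  0.35 -0.64  1.97  0.27  0.91 -0.35]
[ -1.0973645  -12.46219087   0.85353796] [0.62108995 0.4192033  0.2814501 ]
[0.5104 0.122  0.0031] 0.89
[ 0.3594 -0.0997 -0.    ] 0.72
```

View pics/press.png

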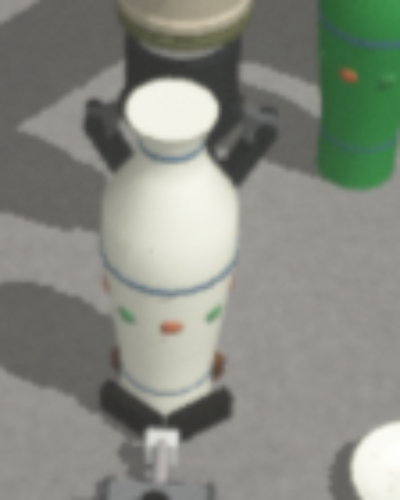

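Pad contact is confirmed and the vase is upright and centred in the V, with about 12.4 N at the shoe held for over 0.5 s. Sliding took about 3.4 N, so that is about 9 N more. Next I'll ease off gently and set the shoe flat.

Request:
carry_out:
  rot:
    - [0,0,0]
    - [0,0,0]
    - [0,0,0]
    - [0,0,0]
    - [0,0,0]
  travel:
    - [-0.6,0,0]
    - [-1.2,0,0]
    - [-1.8,0,0]
    - [-2.4,0,0]
    - [-2.4,0,0]
  fingers: [0,0,0,0,0]

```text
t: 18.35
tool_pos: [0.4979, -0.0173, 0.1014]
eef_rot: [0.734, 0.68, -0.0, 0.0]
force: [0.4, -5.7, -2.7]
width: 0.0251
grip_force: 59.4
```

Request:
carry_out:
  rot:
    - [0,0,0]
  travel:
    - [0,0,0]
  fingers: [0]

```text
t: 18.45
tool_pos: [0.4979, -0.0173, 0.1014]
eef_rot: [0.733, 0.68, -0.0, 0.0]
force: [0.5, -5.9, -2.5]
width: 0.0251
grip_force: 59.4
```

Just as modelled; I'll ease off a little more, then lower to the bench.

Request:
carry_out:
  rot:
    - [0,0,0]
    - [0,0,0]
    - [0,0,0]
    - [0,0,0]
  travel:
    - [-0.6,0,0]
    - [-1.2,0,0]
    - [-1.8,0,0]
    - [-1.8,0,0]
  fingers: [0,0,0,0]

```text
t: 18.85
tool_pos: [0.4976, -0.0183, 0.1013]
eef_rot: [0.733, 0.68, 0.0, -0.0]
force: [-0.6, -1.8, -2.0]
width: 0.025
grip_force: 59.2
```

Request:
carry_out:
  rot:
    - [0,0,0]
    - [0,0,0]
    - [0,0,0]
  travel:
    - [0,0,0.6]
    - [0,0,1.0]
    - [0,0,1.0]
  fingers: [0,0,0]

```text
t: 19.15
tool_pos: [0.4977, -0.0184, 0.1004]
eef_rot: [0.733, 0.68, 0.0, 0.0]
force: [-0.7, -3.0, -0.4]
width: 0.0251
grip_force: 59.5
```

Request:
carry_out:
  rot:
    - [0,0,0]
    - [0,0,0]
  travel:
    - [0,0,0.3]
    - [0,0,0.3]
  fingers: [0,0]

```text
t: 19.35
tool_pos: [0.4977, -0.0184, 0.1002]
eef_rot: [0.733, 0.68, 0.0, 0.0]
force: [-1.6, -1.7, 2.3]
width: 0.0255
grip_force: 59.9
```

Request:
carry_out:
  rot:
    - [0,0,0]
    - [0,0,0]
    - [0,0,0]
    - [0,0,0]
    - [0,0,0]
  travel:
    - [0,0,0]
    - [0,0,0]
    - [0,0,0]
    - [0,0,0]
    - [0,0,0]
  fingers: [34,38,45,60,80]

```text
t: 19.85
tool_pos: [0.4976, -0.0184, 0.1]
eef_rot: [0.733, 0.68, 0.0, -0.0]
force: [0.5, -0.6, -0.5]
width: 0.0641
grip_force: 0.0
```

Run:
```python
from h import *
st()
g=manip.grab_frame("side"); f=manip.grab_frame("top")
for q in("vase","shoe_notch","shoe"):
  for n,k in(("t",f),("s",g)):
    for r in manip.tip_of(k,q)[:2]: print(n,q,np.round(r["at"],4),round(r["score"],2))
cv2.imwrite("pics/rel.png",cv2.resize(g["image"][150:290,225:337],(400,500)))
```

```text
t 19.85 p [ 0.4976 -0.0184  0.1   ] yaw 85.69 z [ 0.  0. -1.] F [ 0.52 -0.63 -0.46] w 0.0641 g 0.0 q [ 0.51  0.35 -0.64  1.97  0.27  0.9  -0.34]
t vase [ 0.3592 -0.1021  0.0017] 0.77
t vase [0.5116 0.1193 0.0011] 0.63
s vase [ 5.098e-01  1.214e-01 -4.000e-04] 0.95
s vase [ 0.3586 -0.1    -0.0023] 0.92
t shoe_notch [0.51   0.1173 0.0018] 0.6
s shoe_notch [0.5099 0.1193 0.0009] 0.58
s shoe [0.6718 0.005  0.0017] 0.61
```

View pics/rel.png

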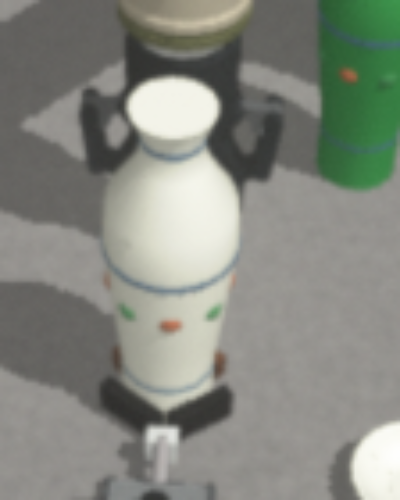

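Released: vase still upright in the pad, with the fork tips at its foot. I'll withdraw straight up.

Request:
carry_out:
  rot:
    - [0,0,0]
    - [0,0,0]
    - [0,0,0]
    - [0,0,0]
    - [0,0,0]
  travel:
    - [0,0,0]
    - [0,0,-10]
    - [0,0,-25]
    - [0,0,-50]
    - [0,0,-80]
  fingers: [90,90,90,90,90]

```text
t: 20.75
tool_pos: [0.4973, -0.0183, 0.1816]
eef_rot: [0.733, 0.68, -0.0, -0.0]
force: [0.4, 0.1, 0.3]
width: 0.0771
grip_force: 0.0
```

Request:
carry_out:
  rot:
    - [0,0,0]
    - [0,0,0]
    - [0,0,0]
    - [0,0,0]
    - [0,0,0]
  travel:
    - [-20,0,-35]
    - [-40,0,-70]
    - [-60,0,-100]
    - [-70,0,-120]
    - [-70,0,-120]
  fingers: [90,90,90,90,90]

```text
t: 21.25
tool_pos: [0.4932, -0.0898, 0.3042]
eef_rot: [0.734, 0.679, 0.001, 0.003]
force: [0.2, 0.7, -0.1]
width: 0.077
grip_force: 0.0
```

Run:
```python
from h import *
st()
g=manip.grab_frame("side"); f=manip.grab_frame("top")
for q in("vase","shoe_notch","shoe","jar","square_bottle","dish"):
  for n,k in(("t",f),("s",g)):
    for r in manip.tip_of(k,q)[:2]: print(n,q,np.round(r["at"],4),round(r["score"],2))
cv2.imwrite("pics/fin.png",np.hstack([cv2.resize(g["image"][120:300,190:350],(400,450)),cv2.resize(f["image"][150:312,100:244],(400,450))]))
```

```text
t 21.25 p [ 0.4932 -0.0898  0.3042] yaw 85.56 z [ 0.006 -0.002 -1.   ] F [ 0.2   0.65 -0.07] w 0.077 g 0.0 q [ 0.69  0.1  -0.64  1.76  0.06  1.3  -0.04]
t vase [ 0.5116  0.1226 -0.0007] 0.63
s vase [0.5106 0.1223 0.0035] 0.72
s vase [ 0.3583 -0.098   0.001 ] 0.72
t shoe_notch [0.508 0.116 0.003] 0.78
s shoe_notch [0.5111 0.1213 0.001 ] 0.48
t shoe [ 0.4989 -0.0197  0.0015] 0.79
t jar [ 0.6731  0.0054 -0.0008] 0.66
s jar [0.6731 0.0048 0.0015] 0.95
s jar [0.5079 0.1205 0.0008] 0.62
t square_bottle [0.6671 0.1266 0.001 ] 0.67
s square_bottle [0.6676 0.1295 0.0051] 0.97
t dish [ 0.3573  0.1963 -0.0018] 0.96
s dish [ 0.3574  0.1961 -0.0014] 0.67
```

View pics/fin.png

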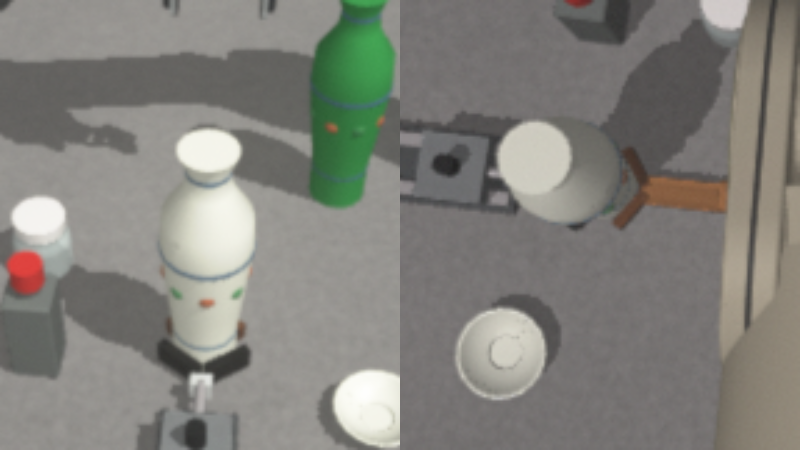

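The vase stands upright in the V pad (205,350), with the fork snug at its foot in the top view (635,190). The jar, bottle, dish and green vase haven't moved, so I'll hand in.

```bash
python3 -c "
from workcell import manip
print(manip.close_job())"
```

```text
the job is handed in; nothing more can be done
None
```

Job handed in at about 22 s of 59 s: the vase stands upright in the V pad, pressed home with about 9 N over the roughly 3.4 N sliding force for over half a second, and the shoe is released flat with its fork against the foot; the jar, bottle, dish and green vase had not moved in the last pictures.

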